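# Lock a sander spindle and hold its collar on the set-screw flat

## Task

Take the top of the sander spindle between the fingers and turn it by its flat until the flat faces the front of its stand and the hole in the lock arm lies under the hole in the bridge; let go and drop the loose lock pin down through both holes, fully home. Then slip the shaft collar over the spindle with its set screw on the flat, push it down so that the spring washer is pressed most of the way, and finish holding it down there in the fingers, so that a colleague can tighten the screw. Leave the other things on the bench where they are.

Things in the scene. Friction and masses are not known exactly. Their poses are not given: they have to be found in the camera images.
- stand: Grey spindle stand fixed to the bench; origin at bench level on the spindle's vertical axis, z up, -x its front. Base plate 190 x 130 x 14 mm (x -75 to 115 mm), bearing housing up to 40 mm. At its back (+x) a post (x 98 to 110 mm) carries the lock bridge.
- bridge_hole (a point): Centre of the bridge's vertical through hole (13 mm diameter) at its top face, 64 mm above the bench, at the stand's x = 70 mm. The bridge is a tongue 6 mm thick, 50 mm wide, x 50 to 110 mm. Site axes are the stand's.
- spindle: Steel spindle; turns about the stand's axis, origin and z as the stand's. 0.06 N m of friction keeps it where it is left. Starts 0.5 to 1.4 rad anticlockwise (seen from above) of where it belongs; there its yaw equals the stand's, its flat faces the stand's front and the arm's hole is under the bridge's. It also turns 0.5 rad clockwise past that.
- spindle_top (a point): Centre of the spindle's top end, 140 mm above the bench. From 78 mm up to it the spindle is a D: 22 mm diameter, one flat (18 mm wide) facing the spindle's -x, 6 mm from the axis, top rim bevelled 4 mm. Fingers closed on flat and back stop at 17 mm (22 mm on the round), their middle 2.5 mm off the axis towards the spindle's +x.
- lock_hole (a point): Centre of the lock arm's through hole (13 mm diameter) at its top face, 50 mm above the bench, 70 mm from the axis along the spindle's +x. The dark arm is 36 mm wide, 6 mm thick, reaches out 90 mm away from the flat, is part of the spindle and sweeps under the bridge.
- washer (a joint): How far (m) the spring washer on the spindle is pushed down: 0 up, 0.010 bottomed. A ring of 40 mm diameter round the spindle, its top 90 mm above the bench when up. Spring: 4.5 N to start it, 9.5 N at the bottom; the collar's weight alone does not move it, and it rises again when let go.
- lock_pin: Loose steel lock pin, upright in the tool block's hole at the start. Shank 8 mm diameter, 38 mm long, last 6 mm tapered; above it a round dark head 18 mm diameter, 34 mm high. Origin at the tip, z up. At the start its tip is 7 mm above the bench, head from 45 to 79 mm. In place, the head rests on the bridge, tip 26 mm above the bench.
- collar: Loose steel shaft collar flat on the bench, about 0.22 kg: 48 mm outside diameter, 22 mm high, origin at the centre of its underside, z up. D-shaped bore, 25 mm diameter with a flat on its -x side 7.25 mm from the axis: it goes centred over the spindle's D only with its -x side on the spindle's -x side (about 0.1 rad of play).
- set_screw (a point): Outer end of the collar's dark set screw, 9 mm diameter, which stands out of its -x side to 30 mm from its axis, 11 mm above its underside.
- tool_block: Fixed wooden block 100 x 50 x 45 mm, origin at the centre of its underside. The lock pin stands in its hole at x = -25 mm (10.5 mm diameter, 41 mm deep); a dark wooden dowel, 12 mm diameter, stands 18 mm out of its top at x = +32 mm and stays there.
- block_low: Bystander, leave alone: lower of two stacked wooden blocks, each 85 x 60 x 26 mm; origin at the centre of its underside.
- block_high: Bystander, leave alone: upper of the two stacked wooden blocks; origin at the centre of its underside.
- sanding_discs: Bystander, leave alone: flat pile of sanding discs, 125 mm diameter, 12 mm high; origin at the centre of its underside.
- pencil: Bystander, leave alone: carpenter's pencil lying on the bench, 160 x 8 x 8 mm; origin at the centre of its underside.
- square: Bystander, leave alone: flat steel L-shaped square lying on the bench, 4 mm thick; long leg 340 x 30 mm along its y, centred on the origin; short leg reaches 135 mm along its -x at y = +155 mm.
- orbital_sander: Bystander, leave alone: hand-held orbital sander standing on its pad, 124 mm diameter, 145 mm high, its dust spout sticking out 125 mm along its +x; origin at the centre of its underside.
- glue_bottle: Bystander, leave alone: glue bottle, 60 mm diameter, 170 mm high; origin at the centre of its underside.
- offcut: Bystander, leave alone: dark wooden offcut, 160 x 50 x 20 mm; origin at the centre of its underside.

How it is judged (in metres and radians):
On the way, in this order (a step that is already met when the one before it is completed fails the run):
1. the fingers hold the spindle's top and have turned it so that the arm's hole lies under the bridge's hole (horizontal distance between lock_hole and bridge_hole below 0.005 m and contact force between the fingers and spindle above 2 N and horizontal distance between the grasp point and spindle_top below 0.02 m), for 0.2 s.
2. the lock pin is fully home through bridge and arm, and let go (horizontal distance between lock_hole and bridge_hole below 0.006 m and horizontal distance between lock_pin and bridge_hole below 0.008 m and z of lock_pin in the frame of bridge_hole below -0.034 m and angle between lock_pin's own z axis and vertical below 0.2 rad and contact force between the fingers and lock_pin below 0.05 N), for 0.2 s.
At the end, for the whole second after the job is handed in: Arm hole within 6 mm of bridge hole; pin through both, tip 34 mm or more below bridge top, upright, let go; collar within 3 mm of the axis, level to 0.08 rad, screw on the flat to 0.2 rad, washer down over 5 of 10 mm; fingers on the collar (over 3 N); still (all of step 2 and horizontal distance between collar and spindle_top below 0.003 m and angle between collar's own z axis and vertical below 0.08 rad and angle between the x axis of collar and the x axis of spindle, either way round below 0.2 rad and x of set_screw in the frame of spindle below -0.02 m and z of collar in the frame of spindle below 0.0865 m and value of joint washer above 0.005 m and contact force between the fingers and collar above 3 N and linear speed of collar below 0.02 m/s); the arm keeps its last pose, push and grip.
It fails at once if another thing on the bench is moved more than 30 mm (distance of any of block_low, block_high, sanding_discs, pencil, square, orbital_sander, glue_bottle, offcut from where it was at the start of the episode above 0.03 m).
It also fails if it takes over 72 s, if anything falls off the work surface, if the arm or the gripper's body presses on something with over 40 N, if the wrist force passes 120 N, or if a joint passes its speed limit or range.

## Robot

A 6-joint arm with a two-finger parallel gripper is mounted at the origin on the work surface. World frame = base frame: x ahead of the robot, y to its left, z up, the work surface at z = 0. Lengths are in mm, angles in rad, forces in N, time in s.
With the tool pointing down it reaches from about 275 to 750 mm from the base axis. Payload 10.2 kg.
Tool frame: the origin (TCP) lies where the fingers leave the gripper's body, on its centre line; the fingertips stand 73 mm ahead of it and the grasp point (between the pads) lies 54 mm ahead of it; z points along the fingers, y is the line along which they close (so a half turn about z gives the same grasp; the last joint's range is limited). The gripper opens to 85 mm and grips with 20 to 120 N. Pads are 22 mm wide; open, the fingers measure 114 mm over their backs; the gripper's body (76 mm by 85 mm) begins 54 mm behind the grasp point. The pads swing forward as they close: fully open they stand 13 mm farther back than shut.
Start: joints at [-1.494, 0.313, 1.498, -0, 1.331, -0.223], TCP at [155.035, -501.593, 303.894] pointing down, gripper open.
Joint ranges: [-2.94, 2.94], [-0.97, 2.17], [0.19, 2.56], [-1.23, 4.37], [0.02, 3.11], [-2.88, 2.88]. Speed limits (rad/s): [2.39, 2.39, 3.01, 3.14, 3.14, 3.14].

## Interface

Orientations are given as a unit quaternion [w, x, y, z].
In Python, from rig import ctrl gives the robot as it stands.
- The arm moves only by the shell command python3 -m creep 'ROWS' [OPENING] [FORCE]. ROWS is JSON, a list that holds one entry, the list of rows, each a list of 6 numbers: the shift along the world's x, y, z in units of 25 mm (1.0 is 25 mm), then the turn, a rotation vector about the world's x, y, z in units of 5 degrees (1.0 is 5 degrees). In form: [[[x, y, z, ax, ay, az], ...]]. A call has 1 to 20 rows; each row is the pose to reach, as a shift and turn from the pose commanded when the call began; what a row does not reach only later rows make up. A row lasts 1/12 s, in which the tool goes at most 41.7 mm and 7.16 degrees, less where a joint would pass 70% of its speed; a pose out of reach is approached as far as the arm can. A call with a gripper value outside its range is refused whole. OPENING is the finger opening in mm, from 0 to 85.4, set as the call begins (- or left out, the last holds). The fingers move at their own pace and stop on an object; FORCE is the grip in N (left out, the last holds). Time passes only in rows, so rows that repeat a pose let the fingers close. It gives the time, the measured TCP pose, the force, the opening and the grip force at its end, in the units of the state.
- ctrl.sense(): the state, without advancing time (a new reading comes with each control period).
- ctrl.capture(name): name is "scene" or "top" or "wrist"; returns a dict with "image" (384x512x3 uint8, red, green, blue), "fx", "fy", "cx", "cy" (pixels), "R" (3x3) and "t" (3): a world point X has camera coordinates R X + t. Camera axes: x right, y down, z forward; pixel columns grow to the right and rows downward; lengths in mm; the calibration is good to about 2 mm. A picture is of the moment at which its call begins. There is no depth.
- ctrl.finish_job(): hands the job in; it is judged then, once.
The state is a dict: "time_s": time; "joints": joint angles; "dq": joint speeds; "tau": joint torques, N m; "eef_pos": TCP position; "ee_rot": TCP orientation; "force": force on the tool from outside, world axes, zero at the start; "wrist_torque": the same for the moment, N m; "grip_width": opening from 0.0 (shut) to 1.0 (fully open); "grip_force": force on a finger pad.
Only numpy, scipy, OpenCV 4.12 (cv2) and the standard library are available. Lean on these libraries where they do the work, as an engineer would, in place of code of your own. Each camera call takes 0.05 s, during which the arm holds its last target. There are 200 camera calls.

## Working session

There is one attempt and no reset: what is moved stays moved. The work goes in short steps, Python scripts to look and compute and a shell command to move; the robot and the scene stay as the last step left them, time stands still between calls to the robot, and variables do not carry over. Pictures are saved under pics/ and viewed, at most 10 in all, crops included, and the job is handed in when it is done.

```bash
ls; mkdir -p pics; cat > h.py <<'E'
import numpy as np, cv2, json
from rig import ctrl
def cap(n,f):
    d=ctrl.capture(n); cv2.imwrite('pics/%s.png'%f,cv2.cvtColor(np.asarray(d['image'],dtype=np.uint8),cv2.COLOR_RGB2BGR))
    json.dump({k:np.asarray(d[k]).tolist() for k in('fx','fy','cx','cy','R','t')},open('pics/%s.json'%f,'w'))
def crop(f,x0,y0,x1,y1,o,s):
    i=cv2.imread('pics/%s.png'%f)[y0:y1,x0:x1]; cv2.imwrite('pics/%s.png'%o,cv2.resize(i,None,fx=s,fy=s,interpolation=cv2.INTER_CUBIC))
def ray(f,u,v):
    d=json.load(open('pics/%s.json'%f)); R=np.array(d['R']);t=np.array(d['t'])
    r=R.T@np.array([(u-d['cx'])/d['fx'],(v-d['cy'])/d['fy'],1]); return -R.T@t, r/np.linalg.norm(r)
def atz(f,u,v,z):
    c,r=ray(f,u,v); return (c+r*(z-c[2])/r[2]).round(1)
def tri(*obs):
    A=np.zeros((3,3));b=np.zeros(3)
    for f,u,v in obs:
        c,r=ray(f,u,v);P=np.eye(3)-np.outer(r,r);A+=P;b+=P@c
    x=np.linalg.solve(A,b); return x.round(1)
def proj(f,X):
    d=json.load(open('pics/%s.json'%f)); p=np.array(d['R'])@np.array(X,float)+np.array(d['t'])
    return (round(d['fx']*p[0]/p[2]+d['cx'],1),round(d['fy']*p[1]/p[2]+d['cy'],1))
E
python3 - <<'E'
from h import *
for n in('scene','top','wrist'): cap(n,n+'0')
a=[cv2.imread('pics/%s0.png'%n) for n in('scene','top')]
cv2.imwrite('pics/both.png',cv2.resize(np.vstack(a),None,fx=.78,fy=.78)) 
for n in('scene0','top0','wrist0'):
    c,r=ray(n,256,192);print(n,c.round(),r.round(2))
print(ctrl.sense())
E
```

```text
pics
scene0 [1029. -745.  665.] [-0.49  0.69 -0.53]
top0 [ 401.  -51. 1240.] [ 0.13  0.01 -0.99]
wrist0 [ 222. -480.  374.] [-0.26 -0.1  -0.96]
{'time_s': 0.15, 'joints': array([-1.49440687e+00,  3.13361302e-01,  1.49820443e+00,  4.99817302e-07,
        1.33100733e+00, -2.23387429e-01]), 'dq': array([-0.00063386, -0.00240375, -0.00204914,  0.00089689,  0.00036033,
        0.00152046]), 'tau': array([-1.68690767e-04, -4.12370896e+01, -2.59795940e+01, -2.55938849e-04,
        3.25007401e-03,  1.82455182e-05]), 'eef_pos': array([ 155.02283984, -501.48164795,  303.46801001]), 'ee_rot': array([-4.88862640e-04,  9.88787633e-01,  1.49327750e-01,  3.62391355e-05]), 'force': array([-0.14558387, -0.84083869,  0.0460492 ]), 'wrist_torque': array([0.06937844, 0.00179308, 0.02635538]), 'grip_force': 0.0, 'grip_width': 0.9988065154420229}
```

View pics/both.png

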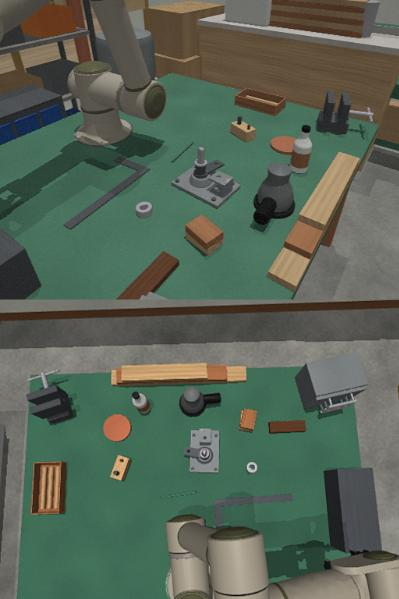

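```bash
python3 - <<'E'
from h import *
crop('top0',235,160,335,230,'a',4);crop('top0',134,190,174,218,'b',4)
crop('scene0',165,180,315,280,'c',4);crop('scene0',285,145,340,185,'d',4)
C=np.zeros((600,800,3),np.uint8)
def put(n,x,y):
    i=cv2.imread('pics/%s.png'%n);h,w=i.shape[:2];h=min(h,600-y);w=min(w,800-x);C[y:y+h,x:x+w]=i[:h,:w]
put('a',0,0);put('b',420,0);put('d',580,0);put('c',0,285);cv2.imwrite('pics/comp.png',C)
E
```

```text
(no output)
```

View pics/comp.png

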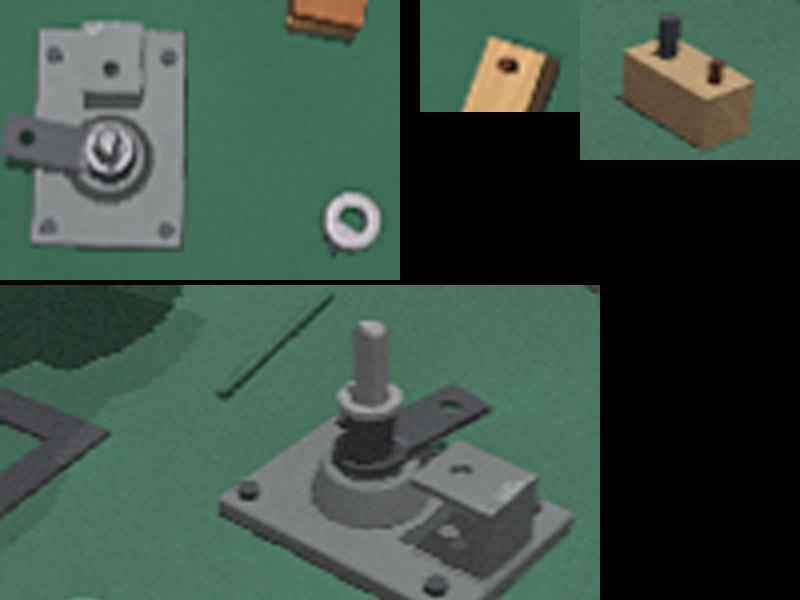

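```bash
python3 - <<'E'
from h import *
print('bridge',tri(('top0',262.75,177),('scene0',280.25,226)),atz('top0',262.75,177,64),atz('scene0',280.25,226,64))
print('lock',tri(('top0',241.75,194.5),('scene0',278,210)),atz('top0',241.75,194.5,50),atz('scene0',278,210,50))
print('sp',tri(('top0',263.2,196.7),('scene0',257.5,190.2)),atz('top0',263.2,196.7,140),atz('scene0',257.5,190.2,140))
print('col',atz('top0',323.2,215,22),'screw',atz('top0',317.7,222.5,11))
print('pin scene',atz('scene0',307.2,149.5,79),'top',atz('top0',150,223,79),'dowel',atz('top0',159,206,63),atz('scene0',319.5,161,63))
for c in [(245,167.5),(281.5,167.5),(243.5,220.7),(280.5,221)]: print(atz('top0',*c,14))
crop('top0',134,190,174,240,'b',8);i=cv2.imread('pics/scene0.png')
crop('scene0',165,260,205,285,'e',8)
E
```

```text
bridge [612.1 -62.5  63.6] [610.4 -63.7  64. ] [613.8 -61.6  64. ]
lock [558.1  10.2  47.7] [555.4   8.3  50. ] [561.8   9.6  50. ]
sp [539.1 -59.5 137.6] [534.9 -62.4 140. ] [544.6 -59.  140. ]
col [ 480.9 -265.4   22. ] screw [ 456.5 -247.2   11. ]
pin scene [476.5 311.6  79. ] top [467.1 306.8  79. ] dowel [523.4 282.7  63. ] [532.1 292.7  63. ]
[654.9  -3.3  14. ]
[ 651.  -130.6   14. ]
[469.6   6.1  14. ]
[ 465.1 -120.2   14. ]
```

View pics/b.png

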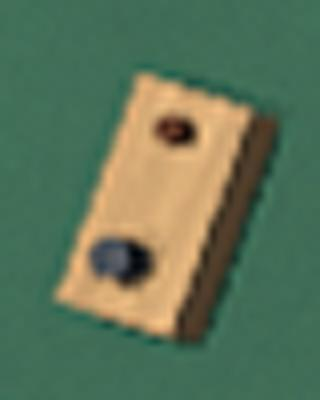

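Stack: the stand axis is near (540,-61) with yaw about -0.05, and the arm sits at about +1.37 rad. The pin is near (470,308) and the collar near (481,-265). I'm moving above the spindle.

```bash
python3 -m creep '[[[5,6,0,0,0,8],[8,9,0,0,0,14],[15.4,17.6,-0.5,0,0,29.7],[15.4,17.6,-0.5,0,0,29.7],[15.4,17.6,-0.5,0,0,29.7],[15.4,17.6,-0.5,0,0,29.7],[15.4,17.6,-0.5,0,0,29.7],[15.4,17.6,-0.5,0,0,29.7],[15.4,17.6,-0.5,0,0,29.7],[15.4,17.6,-0.5,0,0,29.7],[15.4,17.6,-0.5,0,0,29.7],[15.4,17.6,-0.5,0,0,29.7],[15.4,17.6,-0.5,0,0,29.7],[15.4,17.6,-0.5,0,0,29.7],[15.4,17.6,-0.5,0,0,29.7],[15.4,17.6,-0.5,0,0,29.7],[15.4,17.6,-0.5,0,0,29.7],[15.4,17.6,-0.5,0,0,29.7],[15.4,17.6,-0.5,0,0,29.7],[15.4,17.6,-0.5,0,0,29.7]]]' 60
python3 -m creep '[[[0,0,0,0,0,1],[0,0,0,0,0,1]]]'
python3 - <<'E'
from h import *
s=ctrl.sense();print(s['time_s'],s['eef_pos'],s['ee_rot'],s['joints'])
cap('wrist','w1');cap('top','t1');cap('scene','s1')
a=[cv2.imread('pics/w1.png')];cv2.imwrite('pics/w1v.png',cv2.resize(a[0],None,fx=1.5,fy=1.5))
for X in [(540,-61,140),(610,-64.7,64),(558,10,50)]: print(proj('w1',X))
E
```

```text
time_s: 1.82
eef_pos: [540.0, -61.5, 291.1]
ee_rot: [-0.0, 0.167, 0.986, 0.0]
force: [-0.4, -0.3, 0.5]
grip_width: 0.704
grip_force: 0.0
time_s: 1.98
eef_pos: [540.0, -61.6, 291.1]
ee_rot: [-0.0, 0.125, 0.992, 0.0]
force: [0.5, -0.3, -0.5]
grip_width: 0.701
grip_force: 0.0
1.9833 [539.96401204 -61.55373862 291.12136673] [-2.91454615e-04  1.25410957e-01  9.92104835e-01  5.53272933e-05] [-3.29169505e-01  3.63519072e-01  1.46145223e+00 -9.70092828e-06
  1.31721460e+00 -1.64847929e+00]
(np.float64(250.2), np.float64(199.1))
(np.float64(261.9), np.float64(234.8))
(np.float64(313.7), np.float64(174.8))
```

View pics/w1v.png

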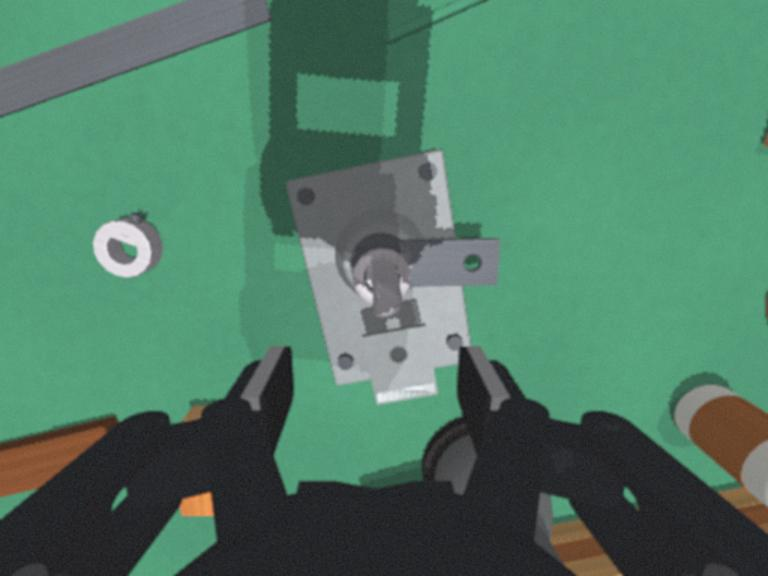

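```bash
python3 - <<'E'
from h import *
print(atz('w1',265.3,236,64),atz('w1',314.7,174.7,50),atz('w1',258.5,201.5,140))
for c in [(192,121),(294,99.5),(225,257),(312.5,244)]: print('corner',atz('w1',*c,14))
crop('w1',220,130,345,255,'w1c',4.6)
print(tri(('w1',265.3,236),('top0',262.75,177),('scene0',280.25,226)))
print(tri(('w1',314.7,174.7),('top0',241.75,194.5),('scene0',278,210)))
E
```

```text
[612.5 -61.2  64. ] [558.2  11.2  50. ] [543.8 -54.8 140. ]
corner [ 465.3 -114.8   14. ]
corner [471.8  10.6  14. ]
corner [ 653.6 -126.5   14. ]
corner [664.4  -3.7  14. ]
[612.3 -62.   63.5]
[558.3  10.7  47.9]
```

View pics/w1c.png

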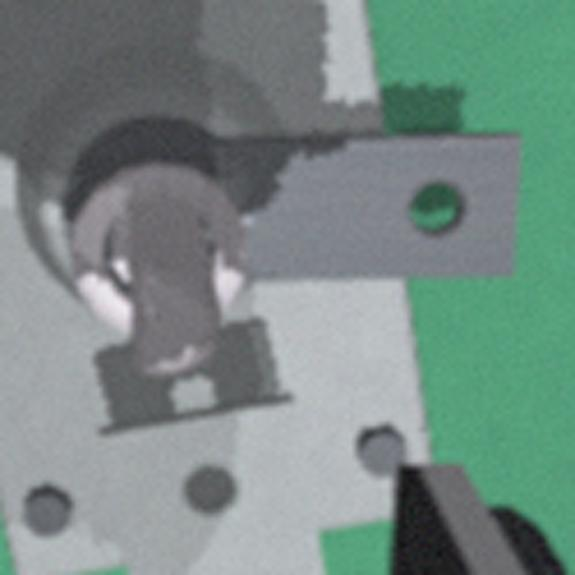

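```bash
python3 - <<'E'
from h import *
f=lambda x,y,z:atz('w1',220+x/4.6,130+y/4.6,z)
print('axis',f(164,340,140),'Dmid',f(176,340,140))
a,b=f(262,277,50),f(515,273,50);print(np.arctan2(*(b-a)[1::-1]))
a,b=f(290,135,50),f(520,134,50);print(np.arctan2(*(b-a)[1::-1]))
s=ctrl.sense();w,x,y,z=s['ee_rot'];print('close yaw',2*np.arctan2(y,x)-np.pi/2, s['eef_pos'])
E
```

```text
axis [545.3 -57.6 140. ] Dmid [545.9 -55.5 140. ]
1.3356138838225005
1.3228198139763494
close yaw 1.3134029387730624 [540.00250619 -61.58342789 291.25152116]
```

```bash
python3 -m creep '[[[0.16,0.22,0,0,0,0.2],[0.16,0.22,-1.4,0,0,0.2],[0.16,0.22,-2.8,0,0,0.2],[0.16,0.22,-4,0,0,0.2],[0.16,0.22,-4.5,0,0,0.2],[0.16,0.22,-4.5,0,0,0.2],[0.16,0.22,-4.5,0,0,0.2]]]' 45
python3 -m creep '[[[0,0,0,0,0,0],[0,0,0,0,0,0],[0,0,0,0,0,0],[0,0,0,0,0,0],[0,0,0,0,0,0],[0,0,0,0,0,0],[0,0,0,0,0,0],[0,0,0,0,0,0],[0,0,0,0,0,0]]]' 0 25
python3 - <<'E'
from h import *
s=ctrl.sense();print(s['time_s'],s['eef_pos'],s['force'],s['wrist_torque'],s['grip_width']*85.4,s['grip_force'])
E
```

```text
time_s: 2.72
eef_pos: [544.3, -55.9, 179.1]
ee_rot: [-0.0, 0.118, 0.993, 0.0]
force: [0.2, -0.6, 0.6]
grip_width: 0.523
grip_force: 0.0
time_s: 3.47
eef_pos: [544.7, -55.7, 180.4]
ee_rot: [0.002, 0.118, 0.993, 0.0]
force: [0.3, 4.4, 6.6]
grip_width: 0.193
grip_force: 28.6
3.4667 [544.69704439 -55.74082025 180.3961608 ] [0.34623745 4.40365832 6.62062498] [ 0.80412691 -0.09017514 -0.02100499] 16.441898701342502 28.58810445992276
```

```bash
python3 -m creep '[[[0.01,0,0,0,0,-1],[0.02,-0.01,0,0,0,-2],[0.03,-0.01,0,0,0,-3],[0.03,-0.01,0,0,0,-4],[0.04,-0.02,0,0,0,-5],[0.05,-0.02,0,0,0,-6],[0.05,-0.03,0,0,0,-7],[0.06,-0.04,0,0,0,-8],[0.06,-0.05,0,0,0,-9],[0.07,-0.06,0,0,0,-10],[0.07,-0.07,0,0,0,-11],[0.08,-0.08,0,0,0,-12],[0.08,-0.08,0,0,0,-13],[0.08,-0.09,0,0,0,-14],[0.08,-0.1,0,0,0,-15],[0.08,-0.1,0,0,0,-15]]]'
python3 - <<'E'
from h import *
s=ctrl.sense();print(s['eef_pos'],s['force'],s['wrist_torque'],s['grip_width']*85.4,s['grip_force'])
w,x,y,z=s['ee_rot'];print('close yaw',2*np.arctan2(y,x)-np.pi/2)
for n in('scene','top','wrist'): cap(n,n+'2')
crop('scene2',225,180,315,270,'p',4);crop('top2',225,150,305,240,'q',4)
a=np.zeros((560,800,3),np.uint8);p=cv2.imread('pics/p.png');q=cv2.imread('pics/q.png');w=cv2.imread('pics/wrist2.png')
a[:360,:360]=p;a[:360,360:680]=q;cv2.imwrite('pics/c2.png',a[:360,:680])
E
```

```text
time_s: 4.8
eef_pos: [545.2, -59.2, 180.4]
ee_rot: [-0.0, 0.7, 0.714, -0.001]
force: [-10.6, -1.8, 13.4]
grip_width: 0.19
grip_force: 31.2
[545.17784081 -59.17267486 180.35625312] [-10.59319426  -1.78282501  13.4024725 ] [-0.39319733  1.65718155 -0.01504375] 16.207469025058927 31.247537100571208
close yaw 0.020403705274790296
```

View pics/c2.png

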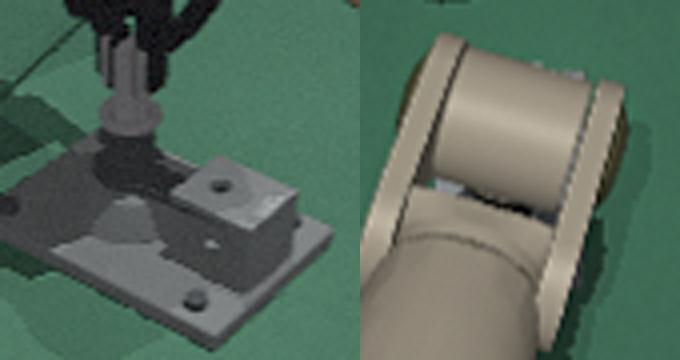

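```bash
python3 -m creep '[[[0,0,0,0,0,-0.5],[0,0,0,0,0,-0.9],[0,0,0,0,0,-0.9]]]'
python3 - <<'E'
from h import *
s=ctrl.sense();print(s['eef_pos'],s['force'])
w,x,y,z=s['ee_rot'];print('close yaw',2*np.arctan2(y,x)-np.pi/2)
cap('wrist','w3');cap('scene','s3')
w=cv2.imread('pics/w3.png');crop('s3',255,210,305,260,'p',8);p=cv2.imread('pics/p.png')
a=np.zeros((400,800,3),np.uint8);a[:300,:400]=cv2.resize(w,(400,300));a[:400,400:]=p;cv2.imwrite('pics/c3.png',a)
E
```

```text
time_s: 5.2
eef_pos: [545.1, -59.3, 180.3]
ee_rot: [-0.0, 0.726, 0.687, -0.002]
force: [-12.4, -3.2, 13.1]
grip_width: 0.191
grip_force: 31.4
[545.07854107 -59.33833964 180.34688436] [-12.41659372  -3.24575012  13.05473167]
close yaw -0.05536255185130057
```

View pics/c3.png

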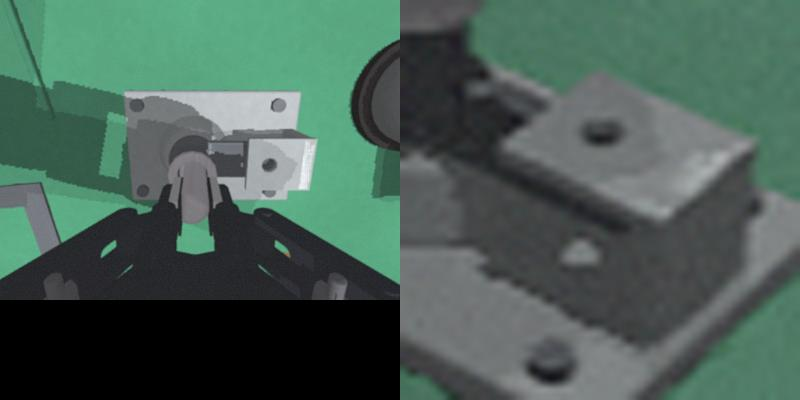

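```bash
python3 - <<'E'
from h import *
g=cv2.cvtColor(cv2.imread('pics/w3.png'),cv2.COLOR_BGR2GRAY)
L=cv2.createLineSegmentDetector().detect(g)[0][:,0]
for l in L:
    if 150<l[0]<420 and 100<l[1]<270 and np.hypot(l[2]-l[0],l[3]-l[1])>22:
        an=np.degrees(np.arctan2(l[3]-l[1],l[2]-l[0]))
        if abs(an)<10 or abs(an)>170: print(l.round(1),round((an+90)%180-90,1))
E
```

```text
[313.1 226.2 276.9 226. ] 0.2
[405.6 177.5 320.6 177. ] 0.3
[298.1 166.  323.2 164.3] -3.9
[325.5 166.5 358.1 164.8] -3.0
[368.1 243.1 394.4 242.6] -1.1
[383.1 117.4 159.4 116.9] 0.1
[309.4 182.3 266.9 182.4] -0.1
[299.4 255.  364.4 255.1] 0.1
[284.4 179.  315.6 179.5] 1.0
[323.1 171.8 359.4 169.8] -3.1
[171.9 255.  199.4 255.1] 0.1
```

```bash
python3 -m creep '[[[0,0,0,0,0,0],[0,0,0,0,0,0],[-0.06,0,0,0,0,0],[-0.06,0,0,0,0,0]]]'
python3 -m creep '[[[0,0,0,0,0,0],[0,0,0,0,0,0],[0,0,0,0,0,0],[0,0,0,0,0,0],[0,0,1.5,0,0,0],[0,0,3,0,0,0],[0,0,4.4,0,0,0],[-2.9,14.7,4.4,0,0,18],[-2.9,14.7,4.4,0,0,18],[-2.9,14.7,4.4,0,0,18],[-2.9,14.7,4.4,0,0,18],[-2.9,14.7,4.4,0,0,18],[-2.9,14.7,2.8,0,0,18],[-2.9,14.7,2.8,0,0,18],[-2.9,14.7,2.8,0,0,18],[-2.9,14.7,2.8,0,0,18],[-2.9,14.7,2.8,0,0,18],[-2.9,14.7,2.8,0,0,18],[-2.9,14.7,2.8,0,0,18],[-2.9,14.7,2.8,0,0,18]]]' 45
python3 -m creep '[[[0,0,0,0,0,0],[0,0,0,0,0,0]]]'
python3 - <<'E'
from h import *
s=ctrl.sense();print(s['time_s'],s['eef_pos'],s['joints'][5])
w,x,y,z=s['ee_rot'];print('close yaw',2*np.arctan2(y,x)-np.pi/2)
cap('wrist','w4');cap('scene','s4');cap('top','t4')
w=cv2.imread('pics/w4.png');crop('s4',255,180,305,250,'p',8);p=cv2.imread('pics/p.png')
u,v=map(int,proj('w4',(471,309,79)));print(u,v)
a=np.zeros((560,800,3),np.uint8);a[:400,:400]=cv2.resize(w[max(v-50,0):v+50,u-50:u+50],(400,400));a[:560,400:]=p;cv2.imwrite('pics/c4.png',a);print(u-50,max(v-50,0))
E
```

```text
time_s: 5.63
eef_pos: [544.8, -59.3, 180.4]
ee_rot: [0.001, 0.726, 0.688, 0.0]
force: [-4.0, -2.6, 6.9]
grip_width: 0.191
grip_force: 29.1
time_s: 7.3
eef_pos: [471.8, 309.3, 248.6]
ee_rot: [-0.0, 0.023, 1.0, -0.0]
force: [0.6, 0.0, -0.4]
grip_width: 0.526
grip_force: 0.0
time_s: 7.47
eef_pos: [472.0, 308.9, 248.8]
ee_rot: [-0.0, 0.028, 1.0, -0.0]
force: [-0.1, -0.3, 0.4]
grip_width: 0.525
grip_force: 0.0
7.4667 [472.00117235 308.92867642 248.80565799] -1.1427466561884054
close yaw 1.5146369657097694
249 191
199 141
```

View pics/c4.png

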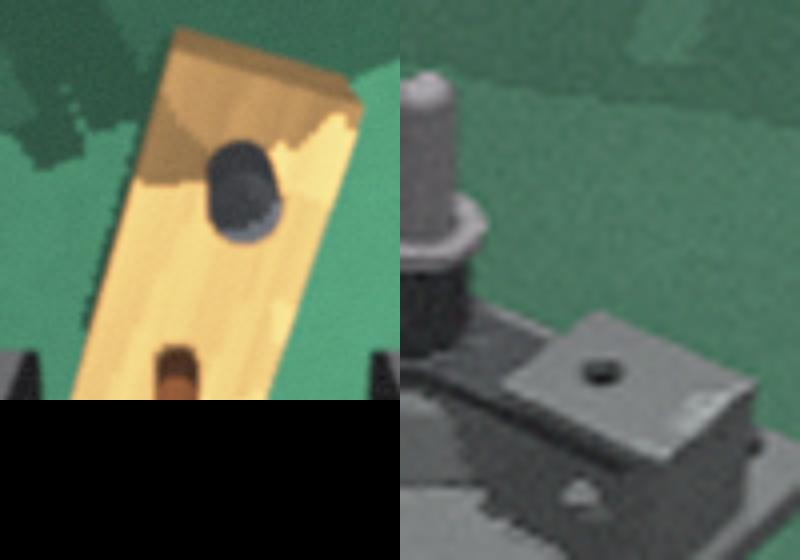

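```bash
python3 - <<'E'
from h import *
print(atz('w4',261,193,79), atz('w4',199+60.5,141+43,45),tri(('w4',261,193),('top0',148.8,221.9),('scene0',307.2,149.5)))
# spindle/bridge refinement from w3
E
```

```text
[472.9 319.3  79. ] [473.4 319.1  45. ] [472.9 316.4  75. ]
```

```bash
python3 -m creep '[[[0.04,0.34,0,0,0,0],[0.04,0.34,-1,0,0,0],[0.04,0.34,-2.2,0,0,0],[0.04,0.34,-3.2,0,0,0],[0.04,0.34,-4,0,0,0],[0.04,0.34,-4.6,0,0,0],[0.04,0.34,-4.98,0,0,0],[0.04,0.34,-4.98,0,0,0]]]'
python3 -m creep '[[[0,0,0,0,0,0],[0,0,0,0,0,0],[0,0,0,0,0,0],[0,0,0,0,0,0],[0,0,0,0,0,0],[0,0,0,0,0,0],[0,0,0,0,0,0],[0,0,0,0,0,0],[0,0,0,0,0,0]]]' 0 40
python3 - <<'E'
from h import *
s=ctrl.sense();print(s['eef_pos'],s['force'],s['wrist_torque'],s['grip_width']*85.4)
cap('wrist','w5')
E
```

```text
time_s: 8.28
eef_pos: [472.5, 317.5, 122.6]
ee_rot: [-0.001, 0.027, 1.0, -0.001]
force: [-0.1, 0.8, 0.3]
grip_width: 0.524
grip_force: 0.0
time_s: 9.03
eef_pos: [473.5, 317.7, 125.6]
ee_rot: [0.001, 0.027, 1.0, 0.001]
force: [-0.4, 1.1, 6.5]
grip_width: 0.195
grip_force: 39.2
[473.52420401 317.69602271 125.64415979] [-0.44031549  1.12084705  6.51718025] [ 0.07886201  0.17984836 -0.00041256] 16.64068807315826
```

```bash
python3 -m creep '[[[0,0,1,0,0,0],[0,0,2.2,0,0,0],[0,0,3.6,0,0,0],[5.56,-15.18,3.6,0,0,0],[5.56,-15.18,3.6,0,0,0],[5.56,-15.18,3.6,0,0,0],[5.56,-15.18,3.6,0,0,0],[5.56,-15.18,3.6,0,0,0],[5.56,-15.18,3.6,0,0,0],[5.56,-15.18,3.6,0,0,0],[5.56,-15.18,3.6,0,0,0],[5.56,-15.18,3.6,0,0,0],[5.56,-15.18,3.6,0,0,0],[5.56,-15.18,3.6,0,0,0],[5.56,-15.18,3.6,0,0,0],[5.56,-15.18,3.6,0,0,0]]]'
python3 - <<'E'
from h import *
s=ctrl.sense();print(s['eef_pos'],s['force'],s['wrist_torque'],s['grip_width']*85.4)
cap('wrist','w6');cap('scene','s6')
for X in [(612,-62,97),(612,-62,64)]: print(proj('w6',X),proj('s6',X))
u,v=map(int,proj('w6',(612,-62,64)))
a=np.zeros((400,800,3),np.uint8);a[:,:400]=cv2.resize(cv2.imread('pics/w6.png')[v-50:v+50,u-50:u+50],(400,400),interpolation=2);print(u-50,v-50)
u,v=map(int,proj('s6',(612,-62,97)));a[:,400:]=cv2.resize(cv2.imread('pics/s6.png')[v-30:v+30,u-30:u+30],(400,400),interpolation=2);print(u-30,v-30)
cv2.imwrite('pics/c6.png',a)
E
```

```text
time_s: 10.42
eef_pos: [611.8, -61.6, 214.3]
ee_rot: [-0.0, 0.027, 1.0, 0.0]
force: [-0.0, 0.0, -2.0]
grip_width: 0.197
grip_force: 40.0
[611.7636098  -61.64134648 214.28246226] [-0.04981235  0.0118232  -2.03004412] [0.0185279  0.04795065 0.03443372] 16.821501914694224
(np.float64(248.9), np.float64(213.9)) (np.float64(279.9), np.float64(214.7))
(np.float64(249.0), np.float64(199.7)) (np.float64(279.5), np.float64(225.8))
199 149
249 184
```

View pics/c6.png

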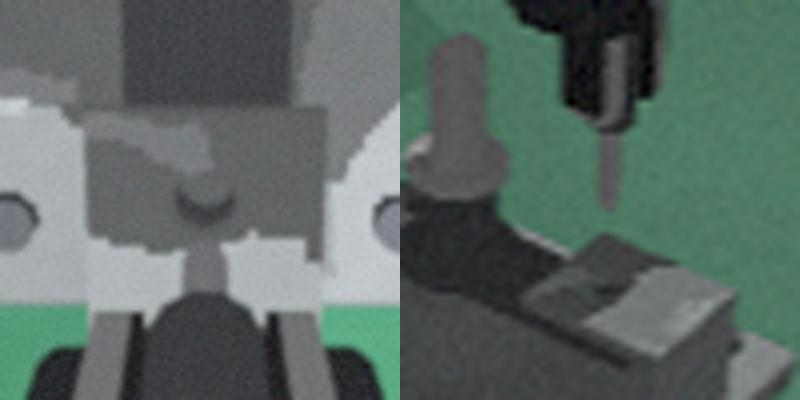

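```bash
python3 -m creep '[[[0,0,-0.6,0,0,0],[0,0,-1.1,0,0,0],[0,0,-1.4,0,0,0],[0,0,-1.7,0,0,0],[0,0,-1.9,0,0,0],[0,0,-1.9,0,0,0]]]'
python3 -m creep '[[[0,0,-0.2,0,0,0],[0,0,-0.4,0,0,0],[0,0,-0.6,0,0,0],[0,0,-0.75,0,0,0],[0,0,-0.85,0,0,0],[0,0,-0.85,0,0,0]]]'
```

```text
time_s: 11.02
eef_pos: [611.8, -61.7, 166.1]
ee_rot: [-0.001, 0.027, 1.0, 0.0]
force: [-0.5, -1.0, -1.4]
grip_width: 0.194
grip_force: 40.0
time_s: 11.52
eef_pos: [611.9, -62.1, 145.1]
ee_rot: [-0.0, 0.027, 1.0, 0.0]
force: [-0.4, 0.5, -1.5]
grip_width: 0.194
grip_force: 40.1
```

```bash
python3 -m creep '[[[0,0,0,0,0,0],[0,0,0,0,0,0],[0,0,0,0,0,0],[0,0,0,0,0,0],[0,0,0,0,0,0],[0,0,1,0,0,0],[0,0,2.5,0,0,0],[0,0,4.1,0,0,0],[0,0,5.7,0,0,0],[0,0,5.7,0,0,0]]]' 45
python3 - <<'E'
from h import *
cap('scene','s7');cap('wrist','w7')
for z in (64,98): print(proj('s7',(612,-62,z)),proj('w7',(612,-62,z)))
crop('s7',240,170,310,240,'p',6);p=cv2.imread('pics/p.png')
# collar search in w? also crop of collar
crop('scene0',160,245,210,295,'q',7);q=cv2.imread('pics/q.png')
a=np.zeros((420,770,3),np.uint8);a[:,:420]=p;a[:350,420:]=q;cv2.imwrite('pics/c7.png',a)
E
```

```text
time_s: 12.35
eef_pos: [613.5, -62.4, 296.9]
ee_rot: [0.007, 0.027, 1.0, -0.002]
force: [-0.4, -0.4, 0.3]
grip_width: 0.525
grip_force: 0.0
(np.float64(279.5), np.float64(225.8)) (np.float64(250.2), np.float64(174.9))
(np.float64(279.9), np.float64(214.4)) (np.float64(250.1), np.float64(183.0))
```

View pics/c7.png

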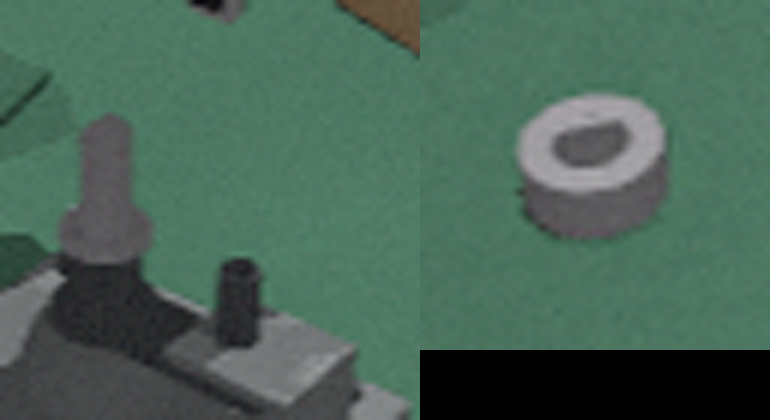

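```bash
python3 -m creep '[[[0,0,0,0,0,0],[-5.24,-8.12,0,0,0,-6.7],[-5.24,-8.12,0,0,0,-6.7],[-5.24,-8.12,0,0,0,-6.7],[-5.24,-8.12,-1.6,0,0,-6.7],[-5.24,-8.12,-1.6,0,0,-6.7],[-5.24,-8.12,-1.6,0,0,-6.7],[-5.24,-8.12,-1.6,0,0,-6.7],[-5.24,-8.12,-1.6,0,0,-6.7],[-5.24,-8.12,-1.6,0,0,-6.7],[-5.24,-8.12,-1.6,0,0,-6.7]]]' 75
python3 - <<'E'
from h import *
print('col',tri(('top0',323.2,215),('scene0',184.6,265.4),('w1',84.7,165.3)),'w1 screw',atz('w1',92,144.7,11),'w1 col',atz('w1',84.7,165.3,22),atz('scene0',184.6,265.4,22))
cap('wrist','w8')
I=cv2.imread('pics/w8.png');hsv=cv2.cvtColor(I,cv2.COLOR_BGR2HSV)
u,v=map(int,proj('w8',(481,-265,15)));print(u,v)
m=((hsv[...,1]<70)&(hsv[...,2]>90)).astype(np.uint8)
n,l,st,ce=cv2.connectedComponentsWithStats(m)
for k in range(1,n):
    if st[k,4]>150 and abs(ce[k][0]-u)<80 and abs(ce[k][1]-v)<60: print(st[k],ce[k])
g=cv2.resize(cv2.cvtColor(I,cv2.COLOR_BGR2GRAY)[v-50:v+46,u-50:u+50],None,fx=.5,fy=.5,interpolation=cv2.INTER_AREA)
s=cv2.resize(hsv[...,1][v-50:v+46,u-50:u+50],None,fx=.5,fy=.5,interpolation=cv2.INTER_AREA)
for r,q in zip(g,s): print(''.join('~' if b>70 and a>60 else '0123456789'[min(a//26,9)] for a,b in zip(r,q)))
E
```

```text
time_s: 13.37
eef_pos: [481.6, -264.2, 247.9]
ee_rot: [-0.0, 0.313, 0.95, 0.0]
force: [0.1, -0.1, -1.2]
grip_width: 0.875
grip_force: 0.0
col [ 482.5 -263.4   17.5] w1 screw [ 461.5 -245.9   11. ] w1 col [ 483.1 -258.6   22. ] [ 486.5 -265.2   22. ]
248 176
[ 229  155   45   45 1375] [251.12581818 177.01381818]
~~~~~~~~~~~~~~~~~~~~~~~~~~~~~~~~~~~~~~~~~~~~~~~~~~
~~~~~~~~~~~~~~~~~~~~~~~~~~~~~~~~~~~~~~~~~~~~~~~~~~
~~~~~~~~~~~~~~~~~~~~~~~~~~~~~~~~~~~~~~~~~~~~~~~~~~
~~~~~~~~~~~~~~~~~~~~~~~~~~~~~~~~~~~~~~~~~~~~~~~~~~
~~~~~~~~~~~~~~~~~~~~~~~~~~~~~~~~~~~~~~~~~~~~~~~~~~
~~~~~~~~~~~~~~~~~~~~~~~~~~~~~~~~~~~~~~~~~~~~~~~~~~
~~~~~~~~~~~~~~~~~~~~~~~~~~~~~~~~~~~~~~~~~~~~~~~~~~
~~~~~~~~~~~~~~~~~~~~~~~~~~~~~~~~~~~~~~~~~~~~~~~~~~
~~~~~~~~~~~~~~~~~~~~~~~~~~~~~~~~~~~~~~~~~~~~~~~~~~
~~~~~~~~~~~~~~~~~~~~~~~~~~~~~~~~~~~~~~~~~~~~~~~~~~
~~~~~~~~~~~~~~~~~~~~~~~~~~~~~~~~~~~~~~~~~~~~~~~~~~
~~~~~~~~~~~~~~~~~~~~~~~~~~~~~~~~~~~~~~~~~~~~~~~~~~
~~~~~~~~~~~~~~~~~~~~~~~~~2222~~~~~~~~~~~~~~~~~~~~~
~~~~~~~~~~~~~~~~~~~~~~~~~2222~~~~~~~~~~~~~~~~~~~~~
~~~~~~~~~~~~~~~~~~~~~~~~322223~~~~~~~~~~~~~~~~~~~~
~~~~~~~~~~~~~~~~~~~~~3
[... 960 characters left out ...]
~~~~~~~67888888888886~~~~~~~~~~~~~~~~
~~~~~~~~~~~~~~~~~~~~~57788888887~~~~~~~~~~~~~~~~~~
~~~~~~~~~~~~~~~~~~~~~~~5566665~~~~~~~~~~~~~~~~~~~~
~~~~~~~~~~~~~~~~~~~~~~~~~~~~~~~~~~~~~~~~~~~~~~~~~~
~~~~~~~~~~~~~~~~~~~~~~~~~~~~~~~~~~~~~~~~~~~~~~~~~~
~~~~~~~~~~~~~~~~~~~~~~~~~~~~~~~~~~~~~~~~~~~~~~~~~~
~~~~~~~~~~~~~~~~~~~~~~~~~~~~~~~~~~~~~~~~~~~~~~~~~~
~~~~~~~~~~~~~~~~~~~~~~~~~~~~~~~~~~~~~~~~~~~~~~~~~~
~~~~~~~~~~~~~~~~~~~~~~~~~~~~~~~~~~~~~~~~~~~~~~~~~~
~~~~~~~~~~~~~~~~~~~~~~~~~~~~~~~~~~~~~~~~~~~~~~~~~~
~~~~~~~~~~~~~~~~~~~~~~~~~~~~~~~~~~~~~~~~~~~~~~~~~~
~~~~~~~~~~~~~~~~~~~~~~~~~~~~~~~~~~~~~~~~~~~~~~~~~~
~~~~~~~~~~~~~~~~~~~~~~~~~~~~~~~~~~~~~~~~~~~~~~~~~~
~~~~~~~~~~~~~~~~~~~~~~~~~~~~~~~~~~~~~~~~~~~~~~~~~~
```

```bash
cat > fit.py <<'E'
from h import *
from scipy.optimize import least_squares
a=np.linspace(0,2*np.pi,73)
def pred(p):
    P=np.array([proj('w8',(p[0]+24*np.cos(t),p[1]+24*np.sin(t),z)) for z in(0,22) for t in a])
    return np.r_[P.min(0),P.max(0)]
r=least_squares(lambda p:pred(p)-np.array([229,155,274,200]),(481,-265),diff_step=1e-3)
print(r.x,r.fun)
s=atz('w8',251.7,150.5,11);d=s[:2]-r.x;print('screw',s,np.hypot(*d),'collar yaw',np.arctan2(-d[1],-d[0]))
# bore flat line
A=atz('w8',242,173,22);B=atz('w8',262,173,22);print('flat dir',np.arctan2(*(B-A)[1::-1])-np.pi/2)
I=cv2.imread('pics/w8.png');hsv=cv2.cvtColor(I,cv2.COLOR_BGR2HSV)
L=cv2.createLineSegmentDetector().detect(cv2.cvtColor(I,cv2.COLOR_BGR2GRAY)[150:205,225:280])[0][:,0]
for l in L: print((l+[225,150,225,150]).round(1))
st=ctrl.sense();w,x,y,z=st['ee_rot'];print(st['eef_pos'],'close yaw',2*np.arctan2(y,x)-np.pi/2)
E
python3 fit.py
```

```text
[ 483.78600717 -263.69114695] [ 0.5 -0.3 -0.9  0.2]
screw [ 459.7 -245.3   11. ] 30.30462056487066 collar yaw -0.652124100771858
flat dir -0.6361886248752142
[262.1 190.5 245.7 187.8]
[258.6 198.3 270.6 189.4]
[241.9 184.4 245.  188.9]
[268.4 180.5 267.8 184.3]
[240.8 185.5 235.5 186.4]
[265.5 188.9 262.  189.9]
[268.  191.1 274.1 178. ]
[243.1 198.2 258.2 197.7]
[267.2 184.5 265.4 188. ]
[232.6 189.7 243.1 197.7]
[263.1 156.5 245.6 155.9]
[241.9 172.1 260.6 172.1]
[233.2 161.9 228.4 181.3]
[277.  164.6 271.2 168.3]
[271.  168.  261.1 156.4]
[239.9 181.9 240.7 175.5]
[261.8 175.3 259.5 185.7]
[244.7 154.8 234.2 162.5]
[259.2 180.4 255.  183.9]
[ 481.68633656 -264.08572315  248.13455968] close yaw 0.9341212225546127
```

```bash
python3 -m creep '[[[0.08,0.02,-1,0,0,-1.4],[0.08,0.02,-2,0,0,-2.8],[0.08,0.02,-3,0,0,-4.2],[0.08,0.02,-4,0,0,-5.6],[0.08,0.02,-5,0,0,-7],[0.08,0.02,-5.8,0,0,-8.4],[0.08,0.02,-6.3,0,0,-9],[0.08,0.02,-6.7,0,0,-9],[0.08,0.02,-6.9,0,0,-9],[0.08,0.02,-6.9,0,0,-9]]]'
python3 -m creep '[[[0,0,0,0,0,0],[0,0,0,0,0,0],[0,0,0,0,0,0],[0,0,0,0,0,0],[0,0,0,0,0,0],[0,0,0,0,0,0],[0,0,0,0,0,0],[0,0,0,0,0,0]]]' 40 20
python3 -m creep '[[[0,0,0,0,0,0],[0,0,0,0,0,0],[0,0,0,0,0,0],[0,0,0,0,0,0],[0,0,0,0,0,0],[0,0,0,0,0,0],[0,0,0,0,0,0]]]' 75 20
python3 -m creep '[[[0,0,0,0,0,1.4],[0,0,0,0,0,2.8],[0,0,0,0,0,4.2],[0,0,0,0,0,5.6],[0,0,0,0,0,7],[0,0,0,0,0,8.4],[0,0,0,0,0,9],[0,0,0,0,0,9],[0,0,0,0,0,9]]]'
python3 -m creep '[[[0,0,0,0,0,0],[0,0,0,0,0,0],[0,0,0,0,0,0],[0,0,0,0,0,0],[0,0,0,0,0,0],[0,0,0,0,0,0],[0,0,0,0,0,0],[0,0,0,0,0,0],[0,0,0,0,0,0]]]' 40 60
```

```text
time_s: 14.25
eef_pos: [483.2, -264.0, 75.1]
ee_rot: [-0.0, 0.652, 0.758, 0.0]
force: [0.3, -0.3, 0.5]
grip_width: 0.879
grip_force: 0.0
time_s: 14.92
eef_pos: [483.3, -264.8, 76.8]
ee_rot: [0.001, 0.653, 0.757, -0.0]
force: [-0.3, 1.1, 6.6]
grip_width: 0.552
grip_force: 20.2
time_s: 15.5
eef_pos: [483.0, -264.6, 75.6]
ee_rot: [-0.0, 0.653, 0.757, -0.0]
force: [-0.2, -0.6, 0.0]
grip_width: 0.876
grip_force: 0.0
time_s: 16.25
eef_pos: [483.0, -264.6, 75.6]
ee_rot: [-0.0, 0.315, 0.949, 0.0]
force: [-0.2, 1.1, 0.3]
grip_width: 0.884
grip_force: 0.0
time_s: 17.0
eef_pos: [483.1, -264.5, 76.3]
ee_rot: [0.0, 0.314, 0.949, 0.0]
force: [-1.4, 1.1, 5.9]
grip_width: 0.541
grip_force: 60.5
```

```bash
python3 -m creep '[[[0,0,1,0,0,0],[0,0,2.4,0,0,0],[0,0,3.8,0,0,0],[0,0,5,0,0,0],[0,0,6.2,0,0,0],[2.36,8.26,6.2,0,0,6.67],[2.36,8.26,6.2,0,0,6.67],[2.36,8.26,6.2,0,0,6.67],[2.36,8.26,6.2,0,0,6.67],[2.36,8.26,6.2,0,0,6.67],[2.36,8.26,6.2,0,0,6.67],[2.36,8.26,6.2,0,0,6.67],[2.36,8.26,6.2,0,0,6.67],[2.36,8.26,6.2,0,0,6.67],[2.36,8.26,6.2,0,0,6.67],[2.36,8.26,6.2,0,0,6.67]]]'
python3 - <<'E'
from h import *
s=ctrl.sense();w,x,y,z=s['ee_rot'];print(s['eef_pos'],s['force'],s['wrist_torque'],s['grip_width']*85.4,'close yaw',2*np.arctan2(y,x)-np.pi/2)
cap('wrist','w9');cap('scene','s9')
I=cv2.imread('pics/w9.png');g=cv2.cvtColor(I,cv2.COLOR_BGR2GRAY)
c=proj('w9',(542.1,-58,177));print(c)
u,v=map(int,c);b=g[v-48:v+60,u-56:u+56]
for r in cv2.resize(b,None,fx=.5,fy=.5,interpolation=cv2.INTER_AREA): print(''.join('0123456789'[min(a//26,9)] for a in r))
L=cv2.createLineSegmentDetector().detect(g)[0][:,0]
for l in L:
    if abs(l[0]-u)<50 and abs(l[1]-v)<60 and np.hypot(l[2]-l[0],l[3]-l[1])>15: print(l.round(1),round((np.degrees(np.arctan2(l[3]-l[1],l[2]-l[0]))+90)%180-90,1))
E
```

```text
time_s: 18.33
eef_pos: [541.8, -59.2, 230.6]
ee_rot: [-0.0, 0.029, 1.0, -0.0]
force: [0.9, -0.6, -2.3]
grip_width: 0.541
grip_force: 62.9
[541.84372738 -59.20699968 230.56977057] [ 0.91782417 -0.61815248 -2.28554234] [-0.01648392  0.0062158   0.01419159] 46.17101045916447 close yaw 1.512280171639703
(np.float64(251.7), np.float64(259.2))
66666666666654444444444444444444444444444457777777777777
66666666666544444444445544445555444444444445777777777777
66666666665444444444445545556666544444444444577777777777
66666666664444444444444444555555555555444444467777777777
66666666654444444444444444554455555656555444457777777777
66666666644444454444444444444455555555566544446777777777
66666666544444444444444444444444555555555554445777777777
66666666444444444444444444444444455555555554444677777777
56666665444444444444444444444444444455555654444576777767
44442244444444444444444444444444444455565654444452244445
44431134444444444444444444444444444444555654444431134444
44421134444444444444444444444444444444565554444431124444
44421144444444444444444444444444444444555554444442113444
4431124444444444444
[... 2056 characters left out ...]
555555555555555555555555555554421
14555555555555555555555555555555555555555555443322222211
14555555555555555555555555555555555555555443211111111111
13555555555555555555555555555555555555542211111111111111
12555555555555555555555555555555555554321111111111111111
[290.6 228.4 306.9 228.1] -0.9
[206.4 269.2 195.9 308.5] -75.1
[250.6 295.8 226.5 291.4] 10.3
[269.3 316.5 301.6 309.3] -12.5
[281.3 288.2 251.9 295.8] -14.6
[206.  231.5 202.6 263.2] -83.8
[294.4 268.4 296.7 243. ] -84.8
[297.  230.1 310.  267.5] 70.8
[276.5 206.7 291.3 228. ] 55.2
[226.9 298.9 275.6 298.6] -0.4
[207.5 227.9 224.7 205.3] -52.7
[268.1 245.3 231.9 245.3] 0.1
[280.2 221.6 264.  215.2] 21.6
[223.4 289.1 209.3 275.7] 43.8
```

```bash
python3 -m creep '[[[0.01,0.04,0,0,0,0],[0.01,0.04,-0.3,0,0,0],[0.01,0.04,-0.5,0,0,0],[0.01,0.04,-0.6,0,0,0],[0.01,0.04,-0.7,0,0,0],[0.01,0.04,-0.8,0,0,0],[0.01,0.04,-0.8,0,0,0]]]'
python3 -m creep '[[[0,0,-0.1,0,0,0],[0,0,-0.2,0,0,0],[0,0,-0.3,0,0,0],[0,0,-0.3,0,0,0]]]'
python3 - <<'E'
from h import *
s=ctrl.sense();print(s['eef_pos'],s['force'],s['wrist_torque'])
E
```

```text
time_s: 19.02
eef_pos: [542.1, -57.0, 210.1]
ee_rot: [-0.0, 0.028, 1.0, 0.0]
force: [0.1, -0.3, -2.6]
grip_width: 0.54
grip_force: 62.9
time_s: 19.35
eef_pos: [542.1, -57.0, 202.6]
ee_rot: [-0.0, 0.028, 1.0, 0.0]
force: [0.4, -0.3, -3.7]
grip_width: 0.537
grip_force: 62.9
[542.1142539  -57.03536296 202.59260083] [ 0.4392007  -0.26850583 -3.74313481] [-0.01027513 -0.01673851  0.00824548]
```

```bash
python3 -m creep '[[[0,-0.02,-0.3,0,0,0],[0,-0.03,-0.6,0,0,0],[0,-0.03,-0.9,0,0,0],[0,-0.03,-1.1,0,0,0],[0,-0.03,-1.3,0,0,0],[0,-0.03,-1.3,0,0,0]]]'
python3 -m creep '[[[0,0,-0.1,0,0,0],[0,0,-0.2,0,0,0],[0,0,-0.3,0,0,0],[0,0,-0.38,0,0,0],[0,0,-0.38,0,0,0],[0,0,-0.38,0,0,0],[0,0,-0.38,0,0,0]]]'
```

```text
time_s: 19.85
eef_pos: [541.9, -57.7, 169.4]
ee_rot: [-0.001, 0.028, 1.0, 0.0]
force: [0.3, -0.1, -1.7]
grip_width: 0.541
grip_force: 62.9
time_s: 20.43
eef_pos: [542.5, -57.9, 161.6]
ee_rot: [0.0, 0.028, 1.0, -0.0]
force: [-1.3, 1.2, 3.9]
grip_width: 0.543
grip_force: 63.5
```

```bash
python3 -m creep '[[[0,0,-0.06,0,0,0],[0,0,-0.12,0,0,0],[0,0,-0.18,0,0,0],[0,0,-0.18,0,0,0],[0,0,-0.18,0,0,0],[0,0,-0.18,0,0,0],[0,0,-0.18,0,0,0],[0,0,-0.18,0,0,0]]]'
python3 - <<'E'
from h import *
F=[]
for k in range(6):
    cap('scene','s10'); F.append(ctrl.sense()['force'])
s=ctrl.sense();print(s['eef_pos'],np.mean(F,0),s['wrist_torque'])
# check: collar top edge & washer in scene
u,v=map(int,proj('s10',(542,-58,94)));g=cv2.imread('pics/s10.png')[...,1][v-24:v+26,u-26:u+40]
for r in g: print(''.join('0123456789'[min(a//20,9)] for a in r))
print(u,v,[(z,proj('s10',(542,-58,z))) for z in(82,104)],proj('s10',(611.7,-62,98)))
E
```

```text
time_s: 21.1
eef_pos: [542.5, -57.9, 157.2]
ee_rot: [0.001, 0.028, 1.0, -0.0]
force: [-0.9, 0.8, 8.1]
grip_width: 0.54
grip_force: 64.0
[542.53383293 -57.91893599 157.19687178] [-1.57187624  0.88910684  9.04202775] [ 0.17186684  0.17493143 -0.03670874]
555554113432222121111101011101111111111111011466655556555555555556
555542001221222221111001111011011110111110011465655565555555555655
555541112221112221111111011100001100111011113555556565555565555555
555540122211101111111111010101111110111000113565665555555555555555
555542022221011111000110111111111111111110014665555655556555556555
555542022211111011134101011112101001001113456555566655556565655555
555554012121111122113564211112200111111046555555556555555565555655
555554011211111011110123200135411111111046655555555655555565555555
555554212221001101111011110124430100110146655555555656566555555555
555554201111111111011111110124430110010355555555555655556565565665
555555410011100011001101110134431110112555555555556556566555555555
555555421011111111133101001234431101344555555565555555655556566565
5555542101111110101453001123444310101245555
[... 1943 characters left out ...]
56531222214566665565666
554333333333333333211122122222221244333333455532222224566666665655
543333333333333333221222212111123433333333555522222224566666666656
333333333333333333322212222344443333433345564322222224556666666666
332333333333333333333211222233333333333565564221222224555666666666
333333333333333333333333212112233333345655555542122245555566666666
333333333333333333333333333221112333345655655555555565555666666666
333333333333333333333333346533321123333455655556555555666666677788
333333333333333333333456555565333212233333456555556656666666787787
256 205 [(82, (np.float64(256.9), np.float64(209.5))), (104, (np.float64(256.9), np.float64(202.1)))] (np.float64(279.8), np.float64(214.3))
```

```bash
python3 -c "
from h import *
print(ctrl.finish_job()); print(ctrl.sense()['force'])"
```

```text
the job is handed in; nothing more can be done
None
the job is handed in; nothing more can be done
```

The job is handed in, with no verdict shown: I turned the spindle into line, dropped the pin fully home through both holes, and slid the collar on with its screw on the flat; the fingers are holding it down at about 11 N, so I estimate the washer is 8–10 mm down.

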